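Release the travel lock of a shake table with its wing key

ROBOT

A 7-joint arm with a two-finger parallel gripper is mounted at the origin on the work surface. World frame = base frame: x ahead of the robot, y to its left, z up, the work surface at z = 0. Lengths are in m, angles in rad, forces in N, time in s.
With the tool pointing down it reaches from about 0.425 to 0.825 m from the base axis. Payload 3.6 kg.
Tool frame: the origin (TCP) lies at the very end of the fingers, on their centre line; the grasp point (between the pads) lies 19 mm behind it; z points along the fingers, y is the line along which they close (so a half turn about z gives the same grasp; the last joint's range is limited). The gripper opens to 93 mm and grips with 3 to 60 N. Pads are 15 mm wide; open, the fingers measure 128 mm over their backs; the gripper's body (75 mm by 188 mm) begins 65 mm behind the grasp point.
Start: joints at [-1.341, 0.615, -0.013, 1.423, 0.008, 1.103, -0.04], TCP at [0.164, 0.629, 0.219] pointing down, gripper open.
Joint ranges: [-3.12, 3.12], [-0.3, 2.06], [-1.34, 1.32], [0.26, 2.42], [-1.36, 4.5], [0.01, 1.98], [-2.84, 2.84]. Speed limits (rad/s): [2.79, 2.79, 3.14, 3.14, 3.14, 3.14, 3.14].

INTERFACE

Orientations are given as a unit quaternion [w, x, y, z].
In Python, from rig import status, vision, workorder gives the robot as it stands. The module is installed in compiled form; this text tells all that it offers.
- The arm moves only by the shell command python3 -m crank 'ROWS' [OPENING] [FORCE]. ROWS is JSON, a list of rows, each a list of 6 numbers: the shift along the tool's x, y, z in m, then the turn, a rotation vector about the tool's x, y, z in degrees. In form: [[x, y, z, ax, ay, az], ...]. A call has 1 to 8 rows; each row shifts and turns the commanded pose from where the row before left it, along the tool's axes as they then stand; what a row does not reach is not made up. A row lasts 1/10 s, in which the tool goes at most 50 mm and 8.59 degrees, less where a joint would pass 70% of its speed; a pose out of reach is approached as far as the arm can. A call is refused whole if a number of a shift passes 0.05 or a number of a turn 8.59, either way. A call with a gripper value outside its range is refused whole. OPENING is the opening, from 0 (shut) to 1 (fully open), set as the call begins (- or left out, the last holds). The fingers move at their own pace and stop on an object; FORCE is the grip in N (left out, the last holds). Time passes only in rows, so rows that do not move let the fingers close. It gives the time, the measured TCP pose, the force, the opening and the grip force at its end, in the units of the state.
- status.get_state(): the state, without advancing time (a new reading comes with each control period).
- vision.capture(name): name is "side" or "top" or "wrist"; returns (picture, depth): 400x640x3 uint8, red, green, blue; 400x640 float32, m along the optical axis (not along the pixel's ray), 0 where there is no reading.
- vision.camera_params(name): a dict with "fov_y" (degrees; the focal length in pixels is half the picture's height over the tangent of half this angle, whatever the lens; pixels are square), "cx", "cy" (the principal point, pixels), "T" (4x4, takes a point from camera to world coordinates). Camera axes: x right, y up, looking along -z (the intrinsics and any distortion apply to the point x, -y, -z); pixel columns grow to the right and rows downward; lengths in m; the calibration is good to about 2 mm. A picture is of the moment at which its call begins: read the wrist's pose just before it. camera_params takes no time and is no camera call; for the wrist camera it gives the pose at the moment of the call.
- workorder.hand_in(): hands the job in; it is judged then, once.
The state is a dict: "t": time; "joint_positions": joint angles; "qvel": joint speeds; "joint_efforts": joint torques, N m; "eef_pos": TCP position; "orientation": TCP orientation; "ft_force": force on the tool from outside, world axes, zero at the start; "moment": the same for the moment, N m; "grip_width": finger opening in m; "finger_force": force on a finger pad.
Only numpy, scipy, OpenCV 4.12 (cv2) and the standard library are available. Lean on these libraries where they do the work, as an engineer would, in place of code of your own. Each camera call takes 0.05 s, during which the arm holds its last target. There are 200 camera calls.

TASK

Take the yellow wing key out of the tray and push its square socket fully home onto the tilted square spindle at the front of the shake table, until the spring ball clicks in. Then turn the key clockwise (seen looking down onto the spindle's end) all the way to the stop, so that the travel lock is released, and leave the key on the spindle. Do not disturb the model tower, the loose clamp bolt or the spare foot.

Things in the scene. Friction and masses are not known exactly. Their poses are not given: they have to be found in the camera images.
- key_grip (a point): Centre of the loose key's wing, a yellow block 60 mm wide (key's x), 14 mm thick (y) and 50 mm tall (z) on top of a round steel hub 38 mm across, 44 mm tall. The point is 25 mm above the hub's top, 69 mm from its lower end. z runs from the socket's mouth to the wing. The key starts upright, mouth down, at any yaw, on the tray's floor, 4 mm above the work surface.
- key_mouth (a point): Centre of the socket's mouth at the hub's lower end; axes as key_grip. The socket is a square hole 17 mm wide, 34 mm deep, its flats facing the key's x and y; the mouth flares to 25 mm over the first 6 mm. A groove all round the inside, 9.5 to 22.5 mm from the mouth, takes the spring ball, so any of the four quarter turns fits.
- spindle_seat (a point): Centre of the round steel shoulder (39 mm across) at the foot of the square spindle, 105 mm above the work surface. z runs along the spindle to its free end, leaning 35 degrees from vertical; x, y are the normals of the square's faces and turn with it. Square 16 mm wide, 32 mm long, its last 4.5 mm tapering to 10 mm. Key fully home: its mouth on the shoulder (the two points coincide).
- spindle (a joint): Angle of the spindle about its axis, rad; grows clockwise seen looking down onto its free end. 0: locked (red dot); 1.3: the stop, lock released (green dot). Starts between 0 and 0.3. Stiff (0.25 N m of friction), it stays where it is left. An orange pointer on the shoulder shows it.
- ball (a joint): How far the brass spring ball is pressed into the spindle, m: 0 fully out, at most 0.0045. It stands 3.25 mm out of the spindle's +y face, 16 mm above the shoulder. The socket presses it in by 1 to 2 mm; it springs out with a click when the key is home. Passing it takes some 5 to 12 N along the axis, more than the key's weight.
- shaker: The fixed shake table and its lock; origin on the work surface straight below spindle_seat, x pointing from the front into the table (the spindle leans to its -x). The aluminium plate, top at 120 mm, spans x 65 to 465, y -120 to 340 mm. The spindle stands on a blue housing 64 by 68 mm across, its face 8 mm below the seat and square to the spindle.
- tray: Shallow grey tray, fixed, 150 (x) by 210 (y) mm, 16 mm high, walls and floor 4 mm thick; origin under its centre.
- foot: Bystander: a spare white foot with a steel face, 50 mm across and 15 mm tall, lying in the tray; origin at the centre of its underside.
- bolt: Bystander: a loose steel clamp bolt standing on its head on a 32 mm washer on the shake table's plate, 36 mm tall; origin at the centre of its underside.
- tower: Bystander: a two-storey model tower of thin steel rods and grey plates, about 138 mm square at its four feet and 210 mm tall, on the shake table's plate; origin at the centre of its underside.
- key: The whole loose key (about 280 g); origin at the centre of the socket's mouth, axes as key_mouth.

How it is judged:
By the outcome, as a careful person would: the job done as asked, in the order asked, and still so for the second after the job is handed in, with the robot touching nothing.
It also fails if it takes over 45 s, if anything falls off the work surface, if the arm or the gripper's body presses on something with over 40 N, if the wrist force passes 120 N, or if a joint passes its speed limit or range.

## Working session

There is one attempt and no reset: what is moved stays moved. The work goes in short steps, Python scripts to look and compute and a shell command to move; the robot and the scene stay as the last step left them, time stands still between calls to the robot, and variables do not carry over. Pictures are saved under pics/ and viewed, at most 10 in all, crops included, and the job is handed in when it is done.

```bash
mkdir -p pics; ls; cat > h.py <<'E'
import numpy as np, cv2
from rig import status, vision, workorder
from scipy.spatial.transform import Rotation as R
def cap(n):
    p=vision.camera_params(n); a,d=vision.capture(n); return p,a,d
def f(p): return 200/np.tan(np.radians(p['fov_y'])/2)
def pts(p,d):
    v,u=np.mgrid[0:400,0:640]; F=f(p)
    c=np.stack([(u-p['cx'])/F*d,-(v-p['cy'])/F*d,-d],-1)
    T=np.array(p['T']); return c@T[:3,:3].T+T[:3,3]
def proj(p,X):
    T=np.array(p['T']); c=(np.asarray(X)-T[:3,3])@T[:3,:3]; F=f(p)
    return p['cx']+F*c[...,0]/-c[...,2], p['cy']-F*c[...,1]/-c[...,2]
def tool():
    s=status.get_state(); w,x,y,z=s['orientation']
    return np.array(s['eef_pos']), R.from_quat([x,y,z,w])
E
python3 - <<'E'
from h import *
ims=[]
for n in ['side','top']:
    p,a,d=cap(n); np.savez(f'/tmp/{n}.npz',a=a,d=d)
    print(n,{k:(np.round(v,3).tolist()) for k,v in p.items() if not isinstance(v,str)}, (d==0).mean())
    cv2.imwrite(f'pics/{n}0.png',a[...,::-1])
s=status.get_state(); print(s)
E
```

```text
pics
side {'fov_y': 46.665, 'cx': 322.263, 'cy': 202.657, 'T': [[0.941, 0.258, -0.218, 0.289], [-0.338, 0.706, -0.622, -0.873], [-0.007, 0.659, 0.752, 1.06], [0.0, 0.0, 0.0, 1.0]]} 0.00388671875
top {'fov_y': 43.131, 'cx': 320.061, 'cy': 200.606, 'T': [[-0.018, 0.987, -0.157, 0.391], [-1.0, -0.017, 0.005, -0.058], [0.003, 0.157, 0.988, 1.231], [0.0, 0.0, 0.0, 1.0]]} 0.00386328125
{'t': 0.1, 'joint_positions': array([-1.34151214,  0.61578807, -0.01258597,  1.42471245,  0.00811787,
        1.10340302, -0.04040219]), 'qvel': array([-0.0004122 , -0.00092184,  0.00057597, -0.00249614,  0.00150587,
       -0.00248686, -0.0001794 ]), 'joint_efforts': array([ 8.23656283e-04, -4.60044515e+01,  2.09905542e-01, -1.66243958e+01,
       -6.11646613e-02,  1.68750586e-02,  9.92573200e-05]), 'eef_pos': array([0.16428499, 0.62817099, 0.21762814]), 'orientation': array([-1.13989199e-04,  1.27520738e-01,  9.91835261e-01, -1.12440621e-03]), 'ft_force': array([0.06200099, 0.66766562, 0.59682516]), 'moment': array([ 0.04759592, -0.04687506,  0.02868331]), 'finger_force': 0.0, 'grip_width': 0.0929969067202221}
```

View pics/side0.png

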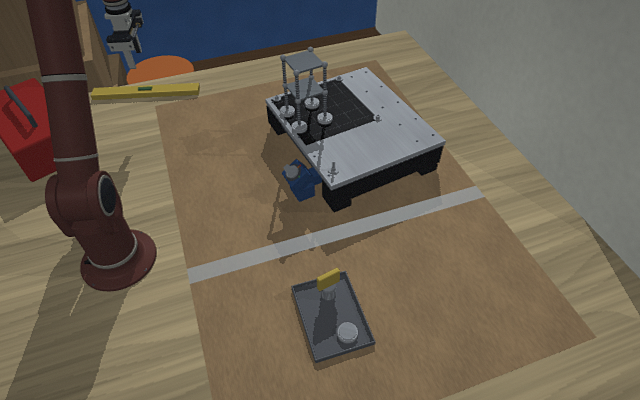

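View pics/top0.png

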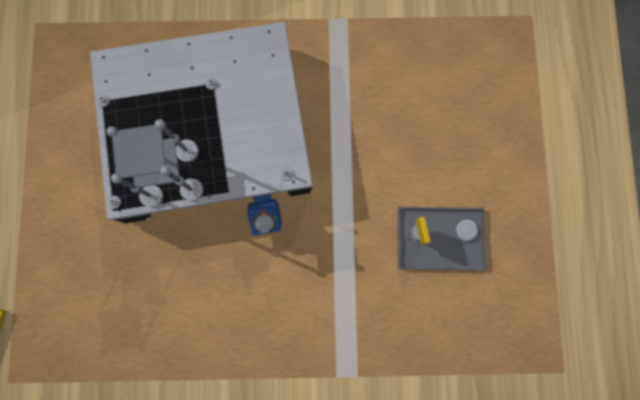

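The side view shows the key at (328,280), the foot at (347,332) and the housing with spindle at (297,178). The top view shows the wing at (423,230), the housing at (264,217) and the bolt at (290,176).

```bash
python3 - <<'E'
from h import *
print({k:v for k,v in vision.camera_params('top').items() if k not in('T',)})
for n in ['top','side']:
    z=np.load(f'/tmp/{n}.npz'); a=z['a'];d=z['d']; p=vision.camera_params(n); P=pts(p,d)
    hsv=cv2.cvtColor(a,cv2.COLOR_RGB2HSV)
    y=(hsv[...,0]>20)&(hsv[...,0]<32)&(hsv[...,1]>180)&(P[...,2]>.06)&(P[...,2]<.13)&(P[...,1]<0)
    print(n,'yellow',y.sum(),P[y].min(0),P[y].max(0))
    t=y&(P[...,2]>np.percentile(P[y][:,2],98)-.012)
    q=P[t][:,:2]; r=cv2.minAreaRect(q.astype(np.float32)*1000); print('top face',t.sum(),np.median(P[t][:,2]),r)
    b=(hsv[...,0]>100)&(hsv[...,0]<125)&(hsv[...,1]>150)&(P[...,2]>.02)&(P[...,2]<.15)&(P[...,0]<.75)&(P[...,0]>.3)
    l,L,st,c=cv2.connectedComponentsWithStats(b.astype(np.uint8)); k=1+st[1:,4].argmax(); b=L==k
    print('blue',b.sum(),c[k],np.median(P[b],0),P[b].min(0),P[b].max(0))
    # plate
    m=(abs(P[...,2]-.12)<.006)&(hsv[...,1]<60)&(P[...,0]>.3)
    l,L,st,c=cv2.connectedComponentsWithStats(m.astype(np.uint8)); k=1+st[1:,4].argmax(); m=L==k
    print('plate',m.sum(),cv2.minAreaRect(P[m][:,:2].astype(np.float32)*1000),np.median(P[m][:,2]))
    # normals of the housing face: points 0.07..0.13
    g=P[...,2]; tbl=(hsv[...,0]<20)&(abs(g)<.02); print('table z',np.median(g[tbl]))
E
```

```text
{'fov_y': 43.13121153481872, 'cx': 320.0613346835129, 'cy': 200.6055162665327}
top yellow 188 [ 0.47288936 -0.3072129   0.06101194] [ 0.52733152 -0.28788401  0.10300711]
top face 132 0.0963689616744603 ((500.5466613769531, -297.6529846191406), (55.52070236206055, 11.271522521972656), 10.33674430847168)
blue 409 [264.32518337 207.58924205] [0.55789493 0.06138573 0.10081798] [0.50721371 0.02933205 0.06437026] [0.58845268 0.09678887 0.11857471]
plate 28157 ((766.4502563476562, 209.8273162841797), (402.19635009765625, 461.03955078125), 8.386993408203125) 0.1188572132765664
table z -0.0005082955482185181Traceback (most recent call last):
  File "<stdin>", line 7, in <module>
    return umr_minimum(a, axis, None, out, keepdims, initial, where)
ValueError: zero-size array to reduction operation minimum which has no identity
```

```bash
cat >> h.py <<'E'
def plan(p0,R0,p1,R1,n):
    "work out n rows from pose 0 to pose 1; returns the pose the rounded rows reach"
    rv=np.degrees((R0.inv()*R1).as_rotvec())/n; rv=np.round(rv,1); rows=[]
    p=np.array(p0,float); Rc=R0
    for i in range(n):
        s=np.round(Rc.inv().apply((np.array(p1)-p)/(n-i)),3 if n>1 else 4)
        rows.append([float(v) for v in s]+[float(v) for v in rv])
        p=p+Rc.apply(s); Rc=Rc*R.from_rotvec(rv,degrees=True)
    print('[' + ','.join('[' + ','.join(f'{v+0:g}' for v in r)+']' for r in rows)+']')
    return p,Rc
E
python3 - <<'E'
from h import *
p,r=tool(); z=R.from_rotvec([0,0,52],degrees=True)
p,r=plan(p,r,[.22,.50,.40],r,5)
p,r=plan(p,r,[.42,.25,.42],r*z,8)
p,r=plan(p,r,[.50,-.05,.40],r*z,8)
E
```

```text
[[-0.017,-0.022,-0.036,0,0,0],[-0.017,-0.022,-0.037,0,0,0],[-0.017,-0.022,-0.036,0,0,0],[-0.018,-0.022,-0.037,0,0,0],[-0.017,-0.022,-0.036,0,0,0]]
[[-0.032,-0.024,-0.002,0,0,6.5],[-0.035,-0.02,-0.003,0,0,6.5],[-0.037,-0.016,-0.002,0,0,6.5],[-0.038,-0.012,-0.003,0,0,6.5],[-0.039,-0.007,-0.002,0,0,6.5],[-0.04,-0.003,-0.003,0,0,6.5],[-0.04,0.001,-0.002,0,0,6.5],[-0.04,0.006,-0.003,0,0,6.5]]
[[-0.038,-0.006,0.003,0,0,6.5],[-0.039,-0.001,0.003,0,0,6.5],[-0.039,0.003,0.002,0,0,6.5],[-0.038,0.008,0.003,0,0,6.5],[-0.037,0.012,0.002,0,0,6.5],[-0.035,0.016,0.003,0,0,6.5],[-0.034,0.019,0.002,0,0,6.5],[-0.031,0.023,0.003,0,0,6.5]]
```

```bash
python3 -m crank '[[-0.017,-0.022,-0.036,0,0,0],[-0.017,-0.022,-0.037,0,0,0],[-0.017,-0.022,-0.036,0,0,0],[-0.018,-0.022,-0.037,0,0,0],[-0.017,-0.022,-0.036,0,0,0]]' 1 &&
python3 -m crank '[[-0.032,-0.024,-0.002,0,0,6.5],[-0.035,-0.02,-0.003,0,0,6.5],[-0.037,-0.016,-0.002,0,0,6.5],[-0.038,-0.012,-0.003,0,0,6.5],[-0.039,-0.007,-0.002,0,0,6.5],[-0.04,-0.003,-0.003,0,0,6.5],[-0.04,0.001,-0.002,0,0,6.5],[-0.04,0.006,-0.003,0,0,6.5]]' &&
python3 -m crank '[[-0.038,-0.006,0.003,0,0,6.5],[-0.039,-0.001,0.003,0,0,6.5],[-0.039,0.003,0.002,0,0,6.5],[-0.038,0.008,0.003,0,0,6.5],[-0.037,0.012,0.002,0,0,6.5],[-0.035,0.016,0.003,0,0,6.5],[-0.034,0.019,0.002,0,0,6.5],[-0.031,0.023,0.003,0,0,6.5]]'
python3 - <<'E'
from h import *
p,a,d=cap('wrist'); np.savez('/tmp/w1.npz',a=a,d=d,T=p['T']); cv2.imwrite('pics/w1.png',a[...,::-1])
t,r=tool(); print(t,r.as_matrix().round(3),status.get_state()['joint_positions'].round(2))
print(np.array(p['T']).round(3),p['fov_y'],p['cx'],p['cy'],proj(p,[.5203,.0623,.105]))
# plan to above key
ang=np.radians(-79.7); y=np.array([np.cos(ang),np.sin(ang),0]); z=np.array([0,0,-1.]); x=np.cross(y,z)
plan(t,r,[.5005,-.2976,.18],R.from_matrix(np.c_[x,y,z]),8)
E
```

```text
t: 0.6
eef_pos: [0.2202, 0.4991, 0.4017]
orientation: [-0.0, 0.128, 0.992, -0.0]
ft_force: [0.8, 0.3, 0.6]
grip_width: 0.0931
finger_force: 0.0
t: 1.4
eef_pos: [0.4202, 0.2485, 0.4204]
orientation: [-0.0, 0.551, 0.834, -0.0]
ft_force: [0.3, 0.2, -0.7]
grip_width: 0.0929
finger_force: 0.0
t: 2.2
eef_pos: [0.4993, -0.0513, 0.3993]
orientation: [-0.0, 0.861, 0.508, -0.0]
ft_force: [0.7, 0.4, 0.4]
grip_width: 0.0934
finger_force: 0.0
[ 0.49921033 -0.05956847  0.39895522] [[ 0.497  0.868 -0.   ]
 [ 0.868 -0.496 -0.007]
 [-0.006  0.003 -1.   ]] [-0.4   0.29  0.65  1.52 -0.17  1.39 -0.25]
[[ 0.876  0.46   0.142  0.539]
 [-0.482  0.838  0.257  0.02 ]
 [-0.001 -0.293  0.956  0.567]
 [ 0.     0.     0.     1.   ]] 59.254567790556024 318.18184551150375 196.48130657817467 (np.float64(288.5791001197252), np.float64(65.07566555790788))
[[-0.026,0.015,0.028,0,0,6.2],[-0.024,0.017,0.028,0,0,6.2],[-0.022,0.02,0.027,0,0,6.2],[-0.019,0.022,0.028,0,0,6.2],[-0.017,0.024,0.027,0,0,6.2],[-0.014,0.026,0.028,0,0,6.2],[-0.011,0.027,0.027,0,0,6.2],[-0.009,0.029,0.028,0,0,6.2]]
```

View pics/w1.png

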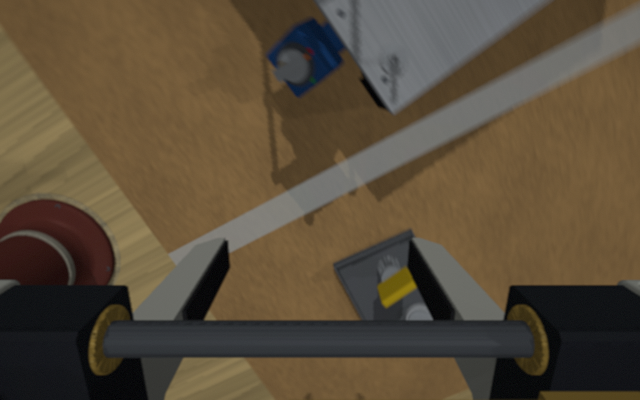

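The wrist view shows the spindle and housing at (293,66), close to the predicted (289,65). The key's wing is at (397,287).

```bash
python3 -m crank '[[-0.026,0.015,0.028,0,0,6.2],[-0.024,0.017,0.028,0,0,6.2],[-0.022,0.02,0.027,0,0,6.2],[-0.019,0.022,0.028,0,0,6.2],[-0.017,0.024,0.027,0,0,6.2],[-0.014,0.026,0.028,0,0,6.2],[-0.011,0.027,0.027,0,0,6.2],[-0.009,0.029,0.028,0,0,6.2]]' && python3 -m crank '[[0,0,0,0,0,0],[0,0,0,0,0,0]]'
cat > lookkey.py <<'E'
from h import *
p,a,d=cap('wrist'); cv2.imwrite('pics/w2.png',a[...,::-1]); P=pts(p,d)
h=cv2.cvtColor(a,cv2.COLOR_RGB2HSV)
m=(h[...,0]>18)&(h[...,0]<34)&(h[...,1]>150)&(abs(P[...,2]-.098)<.006)&(abs(P[...,1]+.3)<.06)
r=cv2.minAreaRect(P[m][:,:2].astype(np.float32)*1000); print(m.sum(),np.median(P[m][:,2]),r)
t,q=tool(); print(t,q.as_matrix().round(3),status.get_state()['joint_positions'].round(2))
E
python3 lookkey.py
```

```text
t: 3.05
eef_pos: [0.5052, -0.2868, 0.1771]
orientation: [-0.0, 0.995, 0.101, -0.0]
ft_force: [1.0, 0.4, 1.1]
grip_width: 0.093
finger_force: 0.0
t: 3.25
eef_pos: [0.5046, -0.2863, 0.1778]
orientation: [-0.001, 0.995, 0.102, -0.001]
ft_force: [0.6, -0.0, -0.3]
grip_width: 0.0933
finger_force: 0.0
1349 0.0993640847503875 ((503.65411376953125, -299.0518493652344), (58.964508056640625, 13.097700119018555), 10.639365196228027)
[ 0.50545625 -0.28569951  0.17874924] [[ 0.979  0.205  0.   ]
 [ 0.205 -0.979  0.001]
 [ 0.    -0.001 -1.   ]] [ 0.03  0.65  0.76  1.7  -0.52  1.   -0.4 ]
```

View pics/w2.png

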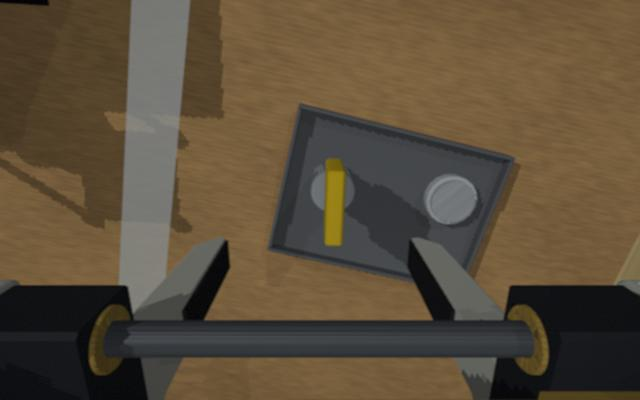

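The wing is at (334,203), the hub is just left of it and the foot is at (452,199), well clear. Its size of 59x13 mm matches. Going down to grasp.

```bash
python3 -m crank '[[-0.002,0.006,0.02,0,0,1.2],[-0.002,0.006,0.03,0,0,0],[0,0,0.03,0,0,0],[0,0,0.025,0,0,0],[0,0,0.02,0,0,0],[0,0,0,0,0,0]]' && python3 -m crank '[[0,0,0,0,0,0],[0,0,0,0,0,0],[0,0,0,0,0,0],[0,0,0,0,0,0],[0,0,0,0,0,0],[0,0,0,0,0,0]]' 0 50 
python3 lookkey.py
```

```text
t: 3.9
eef_pos: [0.5036, -0.296, 0.0524]
orientation: [-0.002, 0.996, 0.094, -0.001]
ft_force: [-0.6, 1.1, -0.1]
grip_width: 0.0932
finger_force: 0.0
t: 4.5
eef_pos: [0.5035, -0.2992, 0.0539]
orientation: [0.0, 0.996, 0.092, 0.0]
ft_force: [-0.1, -0.9, 0.4]
grip_width: 0.0498
finger_force: 0.0
3179 0.09932639051176131 ((503.2659912109375, -299.3708190917969), (60.57378387451172, 13.547513961791992), 10.564990043640137)
[ 0.50343229 -0.29915777  0.05377033] [[ 0.983  0.183  0.   ]
 [ 0.183 -0.983 -0.   ]
 [ 0.     0.    -1.   ]] [ 0.12  0.81  0.63  1.79 -0.66  0.77 -0.28]
```

```bash
cat >> h.py <<'E'
def goal(seat,lean_az,dist,s):
    "TCP pose: dist = mouth above the shoulder, s deg = tool turn about its z from the lean plane"
    b=np.radians(lean_az); l=np.radians(35); h=np.array([np.cos(b),np.sin(b),0])
    a=-np.sin(l)*h+np.cos(l)*np.array([0,0,1]); x=np.cos(l)*h+np.sin(l)*np.array([0,0,1])
    Rt=R.from_matrix(np.c_[x,np.cross(-a,x),-a])*R.from_rotvec([0,0,s],degrees=True)
    return np.array(seat)+a*(dist+50),Rt
E
python3 -m crank '[[0,0,0,0,0,0],[0,0,0,0,0,0],[0,0,0,0,0,0],[0,0,0,0,0,0],[0,0,0,0,0,0],[0,0,0,0,0,0],[0,0,0,0,0,0],[0,0,0,0,0,0]]' 0 55
python3 - <<'E'
from h import *
def g(d,s):
    return goal([.5203,.0623,.105],8.39,d,s)
import h
p,r=tool()
h_=g(0,0)
l=goal([.5203,.0623,.105],8.39,0,0)
# metres
a=-l[1].as_matrix()[:,2]; T=np.array([.5203,.0623,.105])+a*.170; Rt=l[1]*R.from_rotvec([0,0,8],degrees=True)
p2=p+[0,0,.226]; q=plan(p,r,p2,r,6); print(T); print(plan(*q,T,Rt,8))
E
sed -i 's/a\*(dist+50)/a*(dist+.05)/' h.py
```

```text
t: 5.35
eef_pos: [0.5034, -0.2991, 0.0536]
orientation: [0.0, 0.996, 0.092, -0.0]
ft_force: [0.0, 0.4, -0.8]
grip_width: 0.0138
finger_force: 55.0
[[0,0,-0.038,0,0,0],[0,0,-0.038,0,0,0],[0,0,-0.037,0,0,0],[0,0,-0.038,0,0,0],[0,0,-0.037,0,0,0],[0,0,-0.038,0,0,0]]
[0.42383555 0.04807257 0.24425585]
[[-0.002,-0.044,0.004,0.2,4.4,1.2],[-0.003,-0.044,0.004,0.2,4.4,1.2],[-0.004,-0.044,0.004,0.2,4.4,1.2],[-0.006,-0.044,0.004,0.2,4.4,1.2],[-0.007,-0.044,0.004,0.2,4.4,1.2],[-0.008,-0.044,0.004,0.2,4.4,1.2],[-0.009,-0.044,0.003,0.2,4.4,1.2],[-0.011,-0.045,0.002,0.2,4.4,1.2]]
(array([0.42363057, 0.04853978, 0.24405566]), Rotation.from_matrix(array([[ 0.82063882,  0.03480101,  0.57038654],
                            [-0.0147368 , -0.99652309,  0.08200334],
                            [ 0.57125716, -0.0757008 , -0.81727269]])))
```

```bash
python3 -m crank '[[0,0,-0.02,0,0,0],[0,0,-0.038,0,0,0],[0,0,-0.045,0,0,0],[0,0,-0.045,0,0,0],[0,0,-0.04,0,0,0],[0,0,-0.038,0,0,0]]' && python3 -m crank '[[-0.002,-0.044,0.004,0.2,4.4,1.2],[-0.003,-0.044,0.004,0.2,4.4,1.2],[-0.004,-0.044,0.004,0.2,4.4,1.2],[-0.006,-0.044,0.004,0.2,4.4,1.2],[-0.007,-0.044,0.004,0.2,4.4,1.2],[-0.008,-0.044,0.004,0.2,4.4,1.2],[-0.009,-0.044,0.003,0.2,4.4,1.2],[-0.011,-0.045,0.002,0.2,4.4,1.2]]' && python3 -m crank '[[0,0,0,0,0,0],[0,0,0,0,0,0],[0,0,0,0,0,0]]'
python3 - <<'E'
from h import *
p,a,d=cap('wrist'); np.savez('/tmp/w3.npz',a=a,d=d,T=p['T']); 
t,r=tool(); print(t,r.as_matrix().round(3),status.get_state()['joint_positions'].round(2))
S=[.5203,.0623,.105]; u,v=proj(p,S); print(u,v)
u=int(u);v=int(v); c=a[max(0,v-75):v+75,max(0,u-100):u+100,::-1]; print(max(0,v-75),max(0,u-100)); cv2.imwrite('pics/w3.png',cv2.resize(c,None,fx=4,fy=4,interpolation=2))
E
```

```text
t: 5.95
eef_pos: [0.503, -0.2986, 0.2811]
orientation: [-0.0, 0.996, 0.092, -0.0]
ft_force: [1.0, 0.6, -2.3]
grip_width: 0.0138
finger_force: 55.0
t: 6.75
eef_pos: [0.4228, 0.0209, 0.2414]
orientation: [-0.036, 0.966, 0.023, 0.254]
ft_force: [-0.6, -1.3, -2.7]
grip_width: 0.0136
finger_force: 55.0
t: 7.05
eef_pos: [0.4319, 0.0045, 0.246]
orientation: [-0.029, 0.965, 0.008, 0.261]
ft_force: [-0.3, 0.3, -2.5]
grip_width: 0.014
finger_force: 55.0
[0.43182686 0.00452179 0.24582446] [[ 0.864  0.03   0.503]
 [-0.001 -0.998  0.06 ]
 [ 0.504 -0.052 -0.862]] [-0.56  0.06  0.56  2.4  -0.49  0.19 -1.1 ]
269.5861527488306 171.41905326575332
96 169
```

View pics/w3.png

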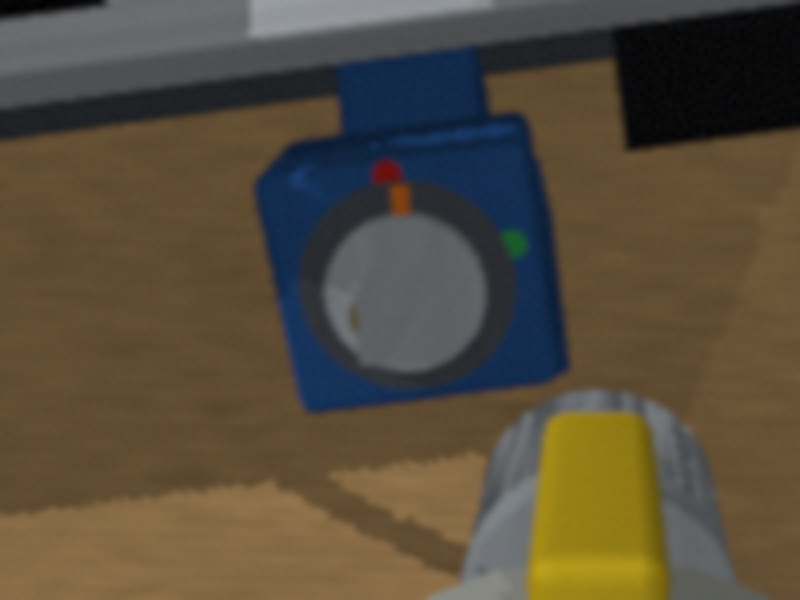

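The crop shows the housing, with the orange pointer at (400,198), red dot at (387,172), green dot at (514,243), and the brass ball at left (352,318). The disc centre is near (405,292) in crop pixels (full = 169+u/4, 96+v/4). The arm is at its J4 limit, so it stopped 44 mm short in y.

```bash
python3 - <<'E'
from h import *
z=np.load('/tmp/w3.npz'); a=z['a']; d=z['d']; p=vision.camera_params('wrist'); p['T']=z['T']
P=pts(p,d); hsv=cv2.cvtColor(a,cv2.COLOR_RGB2HSV)
S=np.array([.5203,.0623,.105]); az=8.39
def fr(az):
    T,Rt=goal([0,0,0],az,0,0); M=Rt.as_matrix(); return np.c_[M[:,0],-M[:,1],-M[:,2]] # X up-lean, Y left, Z axis
M=fr(az)
Q=(P-S)@M  # spindle frame
def ray(u,v,h):
    F=f(p);T=np.array(p['T']); dv=T[:3,:3]@np.array([(u-p['cx'])/F,-(v-p['cy'])/F,-1.]); o=(T[:3,3]-S)@M; dv=dv@M
    return (o+dv*(h-o[2])/dv[2])*1000
sub=(slice(120,205),slice(225,320))
H=hsv[sub];o=np.array([225,120])
for n,m,h in [('red',((H[...,0]<6)|(H[...,0]>174))&(H[...,1]>150)&(H[...,2]>90),-.008),('orange',(H[...,0]>7)&(H[...,0]<16)&(H[...,1]>180)&(H[...,2]>120),0.002),('green',(H[...,0]>45)&(H[...,0]<80)&(H[...,1]>120),-.008)]:
    n_,L,st,c=cv2.connectedComponentsWithStats(m.astype(np.uint8)); 
    if n_<2: print(n,'none'); continue
    k=1+st[1:,4].argmax(); uv=c[k]+o; print(n,st[k,4],uv,ray(*uv,h).round(1), (Q[int(uv[1]),int(uv[0])]*1000).round(1))
b=(hsv[...,0]>100)&(hsv[...,0]<125)&(hsv[...,1]>140); q=Q[b&(abs(Q[...,2]+.008)<.005)&(abs(Q[...,0])<.06)&(abs(Q[...,1])<.06)]*1000
print('face',len(q),q.min(0).round(1),q.max(0).round(1),np.median(q[:,2])); A=np.c_[q[:,:2],np.ones(len(q))]; print('plane',np.linalg.lstsq(A,q[:,2],rcond=None)[0].round(3)); print(cv2.minAreaRect(q[:,:2].astype(np.float32)))
t=(abs(Q[...,0])<.03)&(abs(Q[...,1])<.03)&(Q[...,2]>.027)&(Q[...,2]<.038); q=Q[t]*1000
print('top',t.sum(),q.mean(0),np.percentile(q[:,2],[10,50,90]),cv2.minAreaRect(q[:,:2].astype(np.float32)))
for lo in range(0,36,4):
    t=(abs(Q[...,0])<.03)&(abs(Q[...,1])<.03)&(Q[...,2]>lo/1000)&(Q[...,2]<=lo/1000+.004)&(hsv[...,1]<60); print(lo,t.sum(),(Q[t].mean(0)*1000).round(1) if t.any() else '')
g=cv2.cvtColor(a,cv2.COLOR_RGB2GRAY)[130:195,235:305].astype(float); g=np.clip((g-70)/(150-70),0,1)*255
zz=np.clip((Q[130:195,235:305,2]*1000+10)/45,0,1)*255
cv2.imwrite('pics/w3b.png',cv2.resize(np.hstack([g,zz]).astype(np.uint8),None,fx=5,fy=5,interpolation=0))
E
```

```text
red 19 [265.15789474 138.68421053] [30.9 -0.3 -8. ] [31.7 -0.3 -7.2]
orange 12 [268.5 145.5] [26.  -3.8  2. ] [25.8 -2.9 -1.5]
green 25 [297.08 156.32] [  9.5 -28.3  -8. ] [  9.9 -28.3  -7.6]
face 1674 [-27.8 -35.  -12.9] [34.2 31.9 -4.9] -7.72503671862084
plane [-0.013  0.01  -7.819]
((3.220165252685547, -1.5475044250488281), (62.03425979614258, 66.86264038085938), 0.0034080527257174253)
top 301 [ 3.34893047 -1.58992637 31.08771651] [28.68180944 31.41400068 33.07758134] ((2.686267375946045, -1.1886205673217773), (15.998570442199707, 15.343876838684082), 82.56288146972656)
0 573 [ 5.5 -3.2  0.9]
4 25 [ 7.3 -3.3  5.3]
8 30 [ 7.2 -3.5  9.7]
12 31 [ 7.8 -4.  14. ]
16 36 [ 6.4 -1.7 18.3]
20 25 [ 8.9 -2.7 22.1]
24 37 [ 7.2 -3.8 26.2]
28 181 [ 3.7 -1.8 30.3]
32 108 [ 2.5 -1.  32.8]
```

View pics/w3b.png

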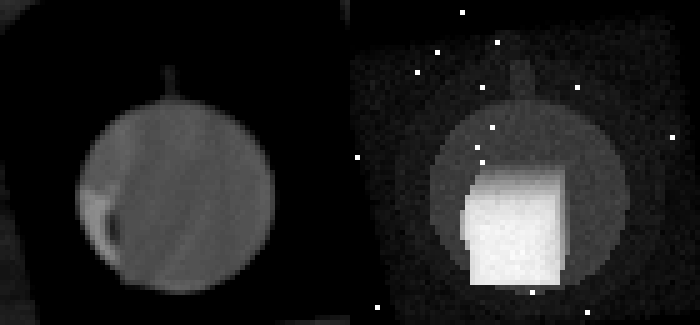

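Depth on the right shows the square spindle clearly, turned about 7.4° clockwise. The pointer and face centre agree, which puts the seat about 3 mm up and 1.4 mm right of my first estimate.

```bash
cat >> h.py <<'E'
AZ=8.39; _M=goal([0,0,0],AZ,0,0)[1].as_matrix()
SEAT=np.array([.5203,.0623,.105])+_M@np.array([.0029,.0013,-.0002])
def where():
    t,r=tool(); T,Rt=goal(SEAT,AZ,0,0); e=Rt.inv().apply(t-T)*1000
    print('lat x,y mm',e[:2].round(1),'D',(-e[2]).round(1),'turn err rotvec',np.degrees((Rt.inv()*r).as_rotvec()).round(1),status.get_state()['joint_positions'].round(2)); return t,r
E
python3 - <<'E'
from h import *
print(SEAT); t,r=where(); q=plan(t,r,*goal(SEAT,AZ,.055,7.4),5)
E
```

```text
[0.52272631 0.06134379 0.1068272 ]
lat x,y mm [-0.7 43. ] D 120.2 turn err rotvec [-1.1 -4.5  7.2] [-0.56  0.06  0.56  2.4  -0.49  0.19 -1.1 ]
[[0,-0.009,0.013,0.3,0.9,0],[0,-0.009,0.013,0.3,0.9,0],[0,-0.009,0.013,0.3,0.9,0],[-0.001,-0.008,0.013,0.3,0.9,0],[-0.001,-0.009,0.013,0.3,0.9,0]]
```

```bash
python3 -m crank '[[0,-0.009,0.013,0.3,0.9,0],[0,-0.009,0.013,0.3,0.9,0],[0,-0.009,0.013,0.3,0.9,0],[-0.001,-0.008,0.013,0.3,0.9,0],[-0.001,-0.009,0.013,0.3,0.9,0],[0,0,0,0,0,0],[0,0,0,0,0,0]]'
python3 - <<'E'
from h import *
t,r=where(); q=plan(t,r,*goal(SEAT,AZ,.055,7.4),4)
E
```

```text
t: 7.8
eef_pos: [0.4614, 0.0443, 0.2198]
orientation: [-0.039, 0.959, 0.013, 0.281]
ft_force: [-0.1, 0.6, -2.7]
grip_width: 0.0138
finger_force: 55.0
lat x,y mm [13.   7.9] D 78.8 turn err rotvec [ 0.1 -2.1  6.9] [-0.16  0.16  0.03  2.41 -1.33  0.02 -0.35]
[[-0.003,-0.002,0.006,0,0.5,0.1],[-0.003,-0.001,0.006,0,0.5,0.1],[-0.004,-0.002,0.006,0,0.5,0.1],[-0.003,-0.001,0.006,0,0.5,0.1]]
```

```bash
cat > kin.py <<'E'
import numpy as np, itertools
from scipy.optimize import least_squares
from scipy.spatial.transform import Rotation as R
LO=np.array([-3.12,-.3,-1.34,.26,-1.36,.01,-2.84]);HI=np.array([3.12,2.06,1.32,2.42,4.5,1.98,2.84])
def fk(q,k,sg):
    h,L1,L2,L3,e1,e2,c1,c7=k[:8]
    rz=lambda t:R.from_rotvec([0,0,t]); ry=lambda t:R.from_rotvec([0,t,0])
    r=rz(sg[0]*q[0]+c1); p=np.array([0,0,h]); r=r*ry(q[1])*rz(sg[1]*q[2]); p=p+r.apply([e1,0,L1])
    r=r*ry(q[3]); p=p+r.apply([-e1,0,0]); r=r*rz(sg[2]*q[4]); p=p+r.apply([0,0,L2]); r=r*ry(q[5]); p=p+r.apply([e2,0,0])
    r=r*rz(sg[3]*q[6]+c7); return p+r.apply([0,0,L3]),r
E
python3 - <<'E'
from kin import *
from h import *
import pickle
s=status.get_state(); t,r=tool()
D=[([-1.34151,.61579,-.01259,1.42471,.00812,1.1034,-.0404],[.16428,.62817,.21763],R.from_quat([.1275,.9918,-.0011,-.0001]).as_matrix())]
D+=[([-.4,.29,.65,1.52,-.17,1.39,-.25],[.49921,-.05957,.39896],[[.497,.868,0],[.868,-.496,-.007],[-.006,.003,-1]]),
([.03,.65,.76,1.7,-.52,1.,-.4],[.50546,-.2857,.17875],[[.979,.205,0],[.205,-.979,.001],[0,-.001,-1]]),
([.12,.81,.63,1.79,-.66,.77,-.28],[.50343,-.29916,.05377],[[.983,.183,0],[.183,-.983,0],[0,0,-1]]),
([-.56,.06,.56,2.4,-.49,.19,-1.1],[.43183,.00452,.24582],[[.864,.03,.503],[-.001,-.998,.06],[.504,-.052,-.862]]),
(s['joint_positions'],t,r.as_matrix())]
best=None
for sg in itertools.product([-1,1],repeat=4):
  for c7 in (0,1.57,-1.57,3.14):
    def res(k): 
        o=[]
        for q,p,M in D:
            P,Rr=fk(q,k,sg); o+=list((P-p)*5)+list((R.from_matrix(M).inv()*Rr).as_rotvec())
        return np.array(o)
    f_=least_squares(res,[.35,.35,.35,.25,0,0,0,c7],loss='soft_l1',f_scale=.05)
    if best is None or f_.cost<best[0]: best=(f_.cost,sg,f_.x,res(f_.x))
print(best[0],best[1],best[2].round(3)); print(best[3].reshape(-1,6).round(3))
pickle.dump(best,open('/tmp/kin.pkl','wb'))
E
```

```text
0.002123482726103791 (-1, -1, -1, -1) [ 0.236  0.531  0.358  0.293  0.013 -0.006 -0.033  1.542]
[[-0.003 -0.003  0.007  0.     0.     0.004]
 [ 0.003  0.029 -0.004  0.001 -0.    -0.005]
 [-0.015 -0.034 -0.006 -0.003  0.003  0.016]
 [ 0.002 -0.005 -0.015  0.004 -0.004 -0.006]
 [-0.01   0.026  0.01  -0.015 -0.005 -0.006]
 [ 0.003 -0.001  0.008 -0.018  0.002 -0.001]]
```

```bash
cat > ik.py <<'E'
from kin import *
from h import *
import pickle
_,sg,K,_=pickle.load(open('/tmp/kin.pkl','rb'))
MID=(LO+HI)/2
def ik(p,r,seed,w=.01,ref=None):
    ref=seed if ref is None else ref
    def res(q): P,Rr=fk(q,K,sg); return np.r_[(P-p)*5,(r.inv()*Rr).as_rotvec(),w*.01*(q-ref)]
    m=.02; f_=least_squares(res,np.clip(seed,LO+m,HI-m),bounds=(LO+m/2,HI-m/2)); return f_.x,np.abs(f_.fun[:6]).max()
E
python3 - <<'E'
from ik import *
rng=np.random.default_rng(0)
for k in (0,90,180,270):
  for D,s in ((.06,7.4),(0,7.4),(0,76)):
    sol=[]
    for _ in range(40):
        q,e=ik(*goal(SEAT,AZ,D,k+s),rng.uniform(LO,HI))
        if e<.003: sol.append((np.minimum(q-LO,HI-q).min(),q))
    sol.sort(key=lambda t:-t[0]); print(k,D,s,len(sol))
    seen=[]
    for m,q in sol:
        if all(abs(q-x).max()>.8 for x in seen): seen.append(q); print('   ',m.round(2),q.round(2))
        if len(seen)>3: break
E
```

```text
0 0.06 7.4 0
0 0 7.4 0
0 0 76 0
90 0.06 7.4 0
90 0 7.4 0
90 0 76 0
180 0.06 7.4 0
180 0 7.4 0
180 0 76 0
270 0.06 7.4 0
270 0 7.4 0
270 0 76 0
```

```bash
python3 - <<'E'
from ik import *
rng=np.random.default_rng(0)
t,r=tool(); s=status.get_state()['joint_positions']; print(fk(s,K,sg)[0],t,ik(t,r,s))
for k in (0,90,180,270):
  for D,s in ((.06,7.4),(0,7.4),(0,76)):
    L=[]
    for _ in range(60):
        try: q,e=ik(*goal(SEAT,AZ,D,k+s),rng.uniform(LO,HI)); L.append((e,q))
        except Exception as x: print(x)
    L.sort(key=lambda t:t[0]); print(k,D,s,[l[0].round(4) for l in L[:4]],L[0][1].round(2))
E
```

```text
[0.46197751 0.04420846 0.22136989] [0.46137068 0.04431502 0.21979398] (array([-0.04843027,  0.16033873, -0.08195291,  2.4058407 , -1.35      ,
        0.02      , -0.3219266 ]), np.float64(0.0024978917761286014))
0 0.06 7.4 [np.float64(0.0369), np.float64(0.0369), np.float64(0.0369), np.float64(0.0369)] [-0.03  0.21 -0.12  2.41  3.14  0.05  1.46]
0 0 7.4 [np.float64(0.0239), np.float64(0.0239), np.float64(0.0239), np.float64(0.0239)] [-0.08  0.37 -0.07  2.41  3.14  0.23  1.46]
0 0 76 [np.float64(0.023), np.float64(0.023), np.float64(0.023), np.float64(0.023)] [-0.08  0.37 -0.07  2.41  3.14  0.23  0.26]
90 0.06 7.4 [np.float64(0.0369), np.float64(0.0369), np.float64(0.0369), np.float64(0.0369)] [-0.03  0.21 -0.12  2.41  3.14  0.05 -0.11]
90 0 7.4 [np.float64(0.0239), np.float64(0.0239), np.float64(0.0239), np.float64(0.0239)] [-0.08  0.37 -0.07  2.41  3.14  0.23 -0.11]
90 0 76 [np.float64(0.023), np.float64(0.023), np.float64(0.023), np.float64(0.023)] [-0.08  0.37 -0.07  2.41  3.14  0.23 -1.31]
180 0.06 7.4 [np.float64(0.0369), np.float64(0.0369), np.float64(0.0369), np.float64(0.0369)] [-0.03  0.21 -0.12  2.41  3.14  0.05 -1.69]
180 0 7.4 [np.float64(0.0239), np.float64(0.0239), np.float64(0.0239), np.float64(0.0239)] [-0.08  0.37 -0.07  2.41  3.14  0.23 -1.69]
180 0 76 [np.float64(0.023), np.float64(0.023), np.float64(0.023), np.float64(0.023)] [-0.06  0.37 -0.1   2.41  3.09  0.23 -2.83]
270 0.06 7.4 [np.float64(0.0371), np.float64(0.0371), np.float64(0.0371), np.float64(0.0371)] [-0.07  0.21 -0.07  2.41  3.34  0.05  2.83]
270 0 7.4 [np.float64(0.0242), np.float64(0.0242), np.float64(0.0242), np.float64(0.0242)] [-0.17  0.37  0.05  2.41  3.33  0.23  2.83]
270 0 76 [np.float64(0.023), np.float64(0.023), np.float64(0.023), np.float64(0.023)] [-0.08  0.37 -0.07  2.41  3.14  0.23  1.83]
```

```bash
cat >> ik.py <<'E'
def gk(D,s,phi,off=0.):
    "TCP pose with the tool pitched phi deg about the wing's normal, off = grasp point above wing centre"
    p,r=goal(SEAT,AZ,D,s); z=r.as_matrix()[:,2]; g=p-z*(.019+off); r2=r*R.from_rotvec([0,phi,0],degrees=True)
    return g+r2.as_matrix()[:,2]*.019,r2
def best(pose,n=14,seed=0):
    rng=np.random.default_rng(seed); b=(9,None,-1)
    for _ in range(n):
        q,e=ik(*pose,rng.uniform(LO,HI)); m=np.minimum(q-LO,HI-q).min()
        if (e<.003 and m>b[2]) : b=(e,q,m)
    return b
E
python3 - <<'E'
from ik import *
for k in (0,90,180,270):
  for phi in (-35,-20,-12,12,20,35):
    o=[]
    for D,s in ((.06,7.4),(0,7.4),(0,40),(0,76)):
        b=best(gk(D,k+s,phi)); o.append(b)
    if sum(b[1] is not None for b in o)>=3: print(k,phi,[b[2].round(2) if b[1] is not None else None for b in o],[b[1].round(2).tolist() for b in (o[0],o[3]) if b[1] is not None])
E
```

```text
0 -35 [np.float64(0.39), np.float64(0.41), np.float64(0.35), np.float64(0.18)] [[-0.71, 0.44, 0.85, 2.03, -0.52, 0.89, -1.09], [0.74, 0.62, -0.76, 2.24, -0.93, 0.35, -1.57]]
0 -20 [np.float64(0.2), np.float64(0.22), np.float64(0.18), np.float64(0.08)] [[-0.7, 0.31, 0.74, 2.22, -0.64, 0.51, -1.01], [0.88, 0.72, -1.18, 2.34, 1.71, 0.24, 1.98]]
0 -12 [np.float64(0.09), np.float64(0.11), np.float64(0.01), np.float64(0.04)] [[-0.54, 0.25, 0.51, 2.33, -0.77, 0.27, -0.9], [0.53, 0.47, -0.69, 2.38, 3.08, 0.14, 0.49]]
90 12 [None, np.float64(0.01), np.float64(0.07), np.float64(0.12)] [[0.61, 0.61, -1.15, 2.3, 1.48, 0.67, 0.32]]
90 20 [np.float64(0.01), np.float64(0.04), np.float64(0.15), np.float64(0.21)] [[-1.26, 0.49, 1.16, 2.41, 4.39, 0.05, -1.62], [-0.8, 0.5, 0.84, 2.21, -0.85, 0.42, 2.61]]
90 35 [np.float64(0.08), np.float64(0.12), np.float64(0.3), np.float64(0.4)] [[0.1, 0.5, -0.92, 2.34, 1.4, 1.2, 1.14], [-0.1, 0.46, -0.17, 2.02, 0.34, 0.69, 1.4]]
180 12 [np.float64(0.1), np.float64(0.12), np.float64(0.09), np.float64(0.03)] [[0.8, 0.45, -1.23, 2.32, 1.14, 0.49, 0.3], [0.77, 0.63, -1.09, 2.39, 2.05, 0.32, -1.6]]
180 20 [np.float64(0.2), np.float64(0.22), np.float64(0.18), np.float64(0.06)] [[-0.94, 0.43, 1.12, 2.22, -0.89, 0.66, 2.4], [0.79, 0.61, -0.98, 2.34, 1.98, 0.07, -1.44]]
180 35 [np.float64(0.38), np.float64(0.41), np.float64(0.35), np.float64(0.18)] [[-0.16, 0.34, 0.08, 2.04, -0.14, 0.78, 1.63], [0.73, 0.61, -0.74, 2.24, -0.95, 0.37, 1.6]]
270 -35 [np.float64(0.08), np.float64(0.12), np.float64(0.3), np.float64(0.4)] [[0.25, 0.65, -1.22, 2.34, 1.41, 1.44, -2.05], [0.31, 0.56, -0.78, 2.02, 0.72, 0.86, -2.14]]
270 -20 [np.float64(0.01), np.float64(0.03), np.float64(0.14), np.float64(0.21)] [[-1.2, 0.43, 1.08, 2.41, 2.18, 0.02, -2.53], [0.28, 0.45, -0.63, 2.21, 0.93, 0.46, -2.3]]
270 -12 [None, np.float64(0.01), np.float64(0.07), np.float64(0.11)] [[0.08, 0.38, -0.31, 2.31, 1.24, 0.18, -2.58]]
```

The arm cannot reach the spindle with the tool in line with the key: it is at its J4 and J6 limits. So I'll stand the key down, regrasp its wing pitched 35°, which puts the tool roughly vertical at the spindle, and first check the chain with the fitted kinematics.

```bash
cat > chain.py <<'E'
from ik import *
PHI=35; XY=np.array([.50,-.17]); A=-18.8
def up(az,phi,g):  # tool above an upright key: az of tool x, pitch phi, grasp point g
    a=np.radians(az); x=np.array([np.cos(a),np.sin(a),0]); z=np.array([0,0,-1.])
    r=R.from_matrix(np.c_[x,np.cross(z,x),z])*R.from_rotvec([0,phi,0],degrees=True); return np.array(g)+r.as_matrix()[:,2]*.019,r
def show(n,pose,q):
    q2,e=ik(*pose,q); print(n,q2.round(2),e.round(4),np.minimum(q2-LO,HI-q2).min().round(2),pose[0].round(3)); return q2
E
python3 - <<'E'
from chain import *
q=status.get_state()['joint_positions']
G=[*XY,.0705]
q=show('above',up(A,0,[*XY,.25]),np.array([.12,.6,.2,1.7,-.2,.9,-1.3])); q=show('place',up(A,0,G),q); q=show('up',up(A,0,[*XY,.17]),q)
for t in range(30,181,30): q=show('flip%d'%t,up(A+t,0,[*XY,.17]),q)
q=show('tilt',up(A+180,PHI,[*XY,.17]),q); q=show('grasp',up(A+180,PHI,G),q); q=show('lift',up(A+180,PHI,[*XY,.25]),q)
for D in (.1,.06,.03,0): q=show('D%g'%D,gk(D,187.4,PHI),q)
for s in range(0,71,10): q=show('s%d'%s,gk(0,187.4+s,PHI),q)
E
```

```text
above [ 0.11  0.41  0.26  1.78 -0.13  0.96 -1.47] 0.0 0.64 [ 0.5   -0.17   0.231]
place [ 0.18  0.66  0.17  1.97 -0.21  0.53 -1.4 ] 0.0 0.45 [ 0.5   -0.17   0.051]
up [ 0.15  0.51  0.21  1.89 -0.15  0.76 -1.45] 0.0 0.53 [ 0.5   -0.17   0.151]
flip30 [ 0.25  0.5   0.07  1.89 -0.05  0.76 -1.03] 0.0 0.53 [ 0.5   -0.17   0.151]
flip60 [ 0.35  0.5  -0.08  1.89  0.06  0.76 -0.61] 0.0 0.53 [ 0.5   -0.17   0.151]
flip90 [ 0.45  0.51 -0.23  1.89  0.16  0.76 -0.19] 0.0 0.53 [ 0.5   -0.17   0.151]
flip120 [ 0.55  0.53 -0.38  1.89  0.27  0.78  0.23] 0.0 0.53 [ 0.5   -0.17   0.151]
flip150 [ 0.65  0.55 -0.53  1.88  0.37  0.81  0.65] 0.0 0.54 [ 0.5   -0.17   0.151]
flip180 [ 0.74  0.58 -0.68  1.88  0.48  0.84  1.07] 0.0 0.54 [ 0.5   -0.17   0.151]
tilt [ 0.63  0.87 -0.65  1.42  0.32  1.6   1.17] 0.0 0.38 [ 0.49  -0.166  0.154]
grasp [ 0.61  0.99 -0.61  1.48  0.38  1.43  1.15] 0.0 0.55 [ 0.49  -0.166  0.055]
lift [ 0.63  0.79 -0.67  1.34  0.28  1.76  1.19] 0.0 0.22 [ 0.49  -0.166  0.234]
D0.1 [ 0.6   0.37 -0.92  2.04  0.28  0.88  1.15] 0.0 0.38 [0.427 0.049 0.226]
D0.06 [ 0.52  0.45 -0.86  2.03  0.36  0.82  1.08] 0.0 0.39 [0.449 0.052 0.194]
D0.03 [ 0.46  0.5  -0.81  2.02  0.41  0.79  1.04] 0.0 0.4 [0.466 0.054 0.169]
D0 [ 0.42  0.56 -0.76  2.01  0.45  0.75  1.01] 0.0 0.41 [0.483 0.057 0.144]
s0 [ 0.42  0.56 -0.76  2.01  0.45  0.75  1.01] 0.0 0.41 [0.483 0.057 0.144]
s10 [ 0.49  0.57 -0.79  2.02  0.35  0.7   0.99] 0.0 0.4 [0.484 0.059 0.145]
s20 [ 0.56  0.59 -0.83  2.04  0.26  0.65  0.96] 0.0 0.38 [0.484 0.061 0.145]
s30 [ 0.64  0.61 -0.87  2.06  0.17  0.58  0.93] 0.0 0.36 [0.484 0.062 0.146]
s40 [ 0.71  0.64 -0.91  2.1   0.08  0.5   0.9 ] 0.0 0.32 [0.485 0.064 0.146]
s50 [ 0.79  0.67 -0.96  2.15 -0.01  0.41  0.87] 0.0 0.27 [0.486 0.065 0.147]
s60 [ 0.86  0.71 -1.02  2.2  -0.09  0.31  0.84] 0.0 0.22 [0.488 0.066 0.148]
s70 [ 0.92  0.77 -1.08  2.25 -0.16  0.19  0.79] 0.0 0.17 [0.489 0.067 0.149]
```

```bash
python3 - <<'E'
from chain import *
t,r=tool(); q=plan(t,r,*up(A,0,[*XY,.25]),8)
E
```

```text
[[0.005,0.027,-0.001,-1.2,-4,2.5],[0.006,0.027,-0.001,-1.2,-4,2.5],[0.007,0.026,0,-1.2,-4,2.5],[0.008,0.026,0,-1.2,-4,2.5],[0.009,0.026,-0.001,-1.2,-4,2.5],[0.01,0.025,-0.001,-1.2,-4,2.5],[0.011,0.025,-0.001,-1.2,-4,2.5],[0.013,0.024,-0.001,-1.2,-4,2.5]]
```

```bash
python3 -m crank '[[0.005,0.027,-0.001,-1.2,-4,2.5],[0.006,0.027,-0.001,-1.2,-4,2.5],[0.007,0.026,0,-1.2,-4,2.5],[0.008,0.026,0,-1.2,-4,2.5],[0.009,0.026,-0.001,-1.2,-4,2.5],[0.01,0.025,-0.001,-1.2,-4,2.5],[0.011,0.025,-0.001,-1.2,-4,2.5],[0.013,0.024,-0.001,-1.2,-4,2.5]]' && python3 -m crank '[[0,0,0,0,0,0],[0,0,0,0,0,0]]'
python3 - <<'E'
from chain import *
t,r=tool(); print(status.get_state()['joint_positions'].round(2)); q=plan(t,r,*up(A,0,[*XY,.09]),5);
E
```

```text
t: 8.6
eef_pos: [0.5099, -0.1338, 0.2293]
orientation: [-0.017, 0.99, -0.137, 0.039]
ft_force: [0.4, 0.8, -1.6]
grip_width: 0.0139
finger_force: 55.0
t: 8.8
eef_pos: [0.5099, -0.1329, 0.2284]
orientation: [-0.018, 0.99, -0.136, 0.04]
ft_force: [-0.7, 0.4, -2.5]
grip_width: 0.0137
finger_force: 55.0
[-0.35  0.5   0.89  1.84 -0.54  0.97 -1.07]
[[-0.002,0.009,0.031,-0.5,-0.8,0.6],[-0.002,0.009,0.031,-0.5,-0.8,0.6],[-0.001,0.009,0.031,-0.5,-0.8,0.6],[-0.001,0.008,0.031,-0.5,-0.8,0.6],[0,0.008,0.032,-0.5,-0.8,0.6]]
```

```bash
python3 -m crank '[[-0.002,0.009,0.031,-0.5,-0.8,0.6],[-0.002,0.009,0.031,-0.5,-0.8,0.6],[-0.001,0.009,0.031,-0.5,-0.8,0.6],[-0.001,0.008,0.031,-0.5,-0.8,0.6],[0,0.008,0.032,-0.5,-0.8,0.6],[0,0,0,0,0,0],[0,0,0,0,0,0]]'
python3 - <<'E'
from chain import *
t,r=tool(); print(t,status.get_state()['joint_positions'].round(2)); q=plan(t,r,*up(A,0,[*XY,.0705]),3);
E
```

```text
t: 9.5
eef_pos: [0.5005, -0.1677, 0.0718]
orientation: [-0.003, 0.987, -0.161, 0.002]
ft_force: [-0.1, -0.5, -1.5]
grip_width: 0.0141
finger_force: 55.0
[ 0.50047881 -0.16767237  0.07180096] [-0.16  0.74  0.72  1.95 -0.74  0.74 -0.89]
[[0,0.001,0.007,-0.1,-0.1,0.1],[0,0.001,0.007,-0.1,-0.1,0.1],[0,0,0.006,-0.1,-0.1,0.1]]
```

```bash
python3 -m crank '[[0,0.001,0.007,-0.3,-0.3,0.3],[0,0.001,0.007,0,0,0],[0,0,0.004,0,0,0],[0,0,0.003,0,0,0],[0,0,0.001,0,0,0],[0,0,0,0,0,0]]' && python3 -m crank '[[0,0,0,0,0,0],[0,0,0,0,0,0],[0,0,0,0,0,0],[0,0,0,0,0,0],[0,0,0,0,0,0]]' 0.6 && python3 -m crank '[[0,0,-0.02,0,0,0],[0,0,-0.04,0,0,0],[0,0,-0.045,0,0,0],[0,0,0,0,0,0]]' 1
python3 - <<'E'
from h import *
p,a,d=cap('wrist'); P=pts(p,d)
h=cv2.cvtColor(a,cv2.COLOR_RGB2HSV)
m=(h[...,0]>18)&(h[...,0]<34)&(h[...,1]>150)&(abs(P[...,2]-.094)<.006)&(abs(P[...,1]+.17)<.06)
r=cv2.minAreaRect(P[m][:,:2].astype(np.float32)*1000); print(m.sum(),np.median(P[m][:,2]),r)
t,q=tool(); print(t,q.as_matrix().round(3),status.get_state()['joint_positions'].round(2))
E
```

```text
t: 10.1
eef_pos: [0.5003, -0.17, 0.0496]
orientation: [-0.001, 0.986, -0.164, -0.0]
ft_force: [-0.1, 1.4, 2.5]
grip_width: 0.0138
finger_force: 55.0
t: 10.6
eef_pos: [0.5004, -0.1703, 0.0492]
orientation: [-0.001, 0.986, -0.164, -0.0]
ft_force: [-0.0, 1.5, -0.5]
grip_width: 0.0488
finger_force: 0.0
t: 11.0
eef_pos: [0.5034, -0.1732, 0.1595]
orientation: [0.001, 0.986, -0.164, 0.005]
ft_force: [-0.2, -1.3, 0.1]
grip_width: 0.081
finger_force: 0.0
1504 0.09540717403311984 ((500.2261962890625, -170.1938934326172), (13.65548324584961, 59.60624694824219), 71.5726318359375)
[ 0.50196918 -0.17153199  0.15679848] [[ 0.946 -0.324  0.005]
 [-0.324 -0.946 -0.   ]
 [ 0.005 -0.002 -1.   ]] [-0.24  0.64  0.85  1.87 -0.6   0.91 -1.  ]
```

```bash
for i in 1 2; do python3 -m crank '[[0,0,0,0,0,-8.5],[0,0,0,0,0,-8.5],[0,0,0,0,0,-8.5],[0,0,0,0,0,-8.5],[0,0,0,0,0,-8.5],[0,0,0,0,0,-8.5],[0,0,0,0,0,-8.5],[0,0,0,0,0,-8.5]]' 1; done
python3 - <<'E'
from chain import *
XY=[.5002,-.1702]; t,r=tool(); print(status.get_state()['joint_positions'].round(2),t); q=plan(t,r,*up(161.4,0,[*XY,.17]),6); print(show('g',up(161.4,35,[*XY,.0705]),status.get_state()['joint_positions']))
E
```

```text
t: 11.85
eef_pos: [0.4994, -0.1697, 0.1527]
orientation: [-0.002, 0.908, 0.419, -0.001]
ft_force: [-0.2, 0.4, 0.8]
grip_width: 0.0928
finger_force: 0.0
t: 12.65
eef_pos: [0.4993, -0.1696, 0.1527]
orientation: [-0.002, 0.519, 0.855, 0.001]
ft_force: [-0.5, 0.2, -0.8]
grip_width: 0.0932
finger_force: 0.0
[ 0.18  0.51  0.16  1.86 -0.11  0.78  0.88] [ 0.49933745 -0.16961533  0.15268871]
[[0,0,0,0,0,-7.3],[0,0,0,0,0,-7.3],[0,0,0,0,0,-7.3],[0,0,0.001,0,0,-7.3],[-0.001,0,0,0,0,-7.3],[0,0,0.001,0,0,-7.3]]
g [ 0.32  0.91 -0.05  1.48  0.03  1.36  1.51] 0.0 0.62 [ 0.49  -0.167  0.055]
[ 0.32356705  0.91017412 -0.05380184  1.48439369  0.03499249  1.35912726
  1.50903991]
```

```bash
python3 -m crank '[[0,0,0,0,0,-7.3],[0,0,0,0,0,-7.3],[0,0,0,0,0,-7.3],[0,0,0.001,0,0,-7.3],[-0.001,0,0,0,0,-7.3],[0,0,0.001,0,0,-7.3]]'
python3 - <<'E'
from chain import *
XY=[.5002,-.1702]; t,r=tool(); print(t); q=plan(t,r,*up(161.5,35,[*XY,.14]),6);q=plan(*q,*up(161.5,35,[*XY,.0715]),4)
E
```

```text
t: 13.25
eef_pos: [0.5003, -0.1703, 0.1508]
orientation: [-0.002, 0.163, 0.987, 0.002]
ft_force: [0.5, -0.8, -0.6]
grip_width: 0.0928
finger_force: 0.0
[ 0.50029704 -0.17031417  0.15076369]
[[0.002,0,0.004,0,5.8,0],[0.001,0,0.005,0,5.8,0],[0.001,0,0.005,0,5.8,0],[0,0,0.005,0,5.8,0],[0,0,0.004,0,5.8,0],[0,0,0.005,0,5.8,0]]
[[-0.01,0,0.014,0.1,0,0],[-0.01,0,0.014,0.1,0,0],[-0.01,0,0.014,0.1,0,0],[-0.009,0,0.014,0.1,0,0]]
```

```bash
python3 -m crank '[[0.002,0,0.004,0,5.8,0],[0.001,0,0.005,0,5.8,0],[0.001,0,0.005,0,5.8,0],[0,0,0.005,0,5.8,0],[0,0,0.004,0,5.8,0],[0,0,0.005,0,5.8,0]]' && python3 -m crank '[[-0.01,0,0.014,0.1,0,0],[-0.01,0,0.014,0.1,0,0],[-0.01,0,0.014,0.1,0,0],[-0.009,0,0.014,0.1,0,0],[0,0,0,0,0,0],[0,0,0,0,0,0]]'
python3 - <<'E'
from chain import *
XY=[.5002,-.1702]; t,r=tool(); T,Rt=up(161.5,35,[*XY,.0705]); print(t,T,np.degrees((r.inv()*Rt).as_rotvec()).round(1), r.inv().apply(T-t).round(4),status.get_state()['joint_positions'].round(2))
E
```

```text
t: 13.85
eef_pos: [0.4903, -0.1668, 0.1246]
orientation: [-0.298, 0.157, 0.94, 0.052]
ft_force: [-0.0, -0.7, -0.8]
grip_width: 0.0931
finger_force: 0.0
t: 14.45
eef_pos: [0.4905, -0.1672, 0.0576]
orientation: [-0.296, 0.157, 0.941, 0.047]
ft_force: [1.0, -0.5, 0.6]
grip_width: 0.0928
finger_force: 0.0
[ 0.49054744 -0.16720014  0.0576257 ] [ 0.48986521 -0.16674203  0.05493611] [ 0.   0.1 -0.4] [-0.0009  0.0002  0.0027] [ 0.32  0.93 -0.05  1.44  0.02  1.38  1.51]
```

```bash
python3 -m crank '[[-0.001,0,0.003,0,0,-0.4],[0,0,0,0,0,0],[0,0,0,0,0,0],[0,0,0,0,0,0],[0,0,0,0,0,0],[0,0,0,0,0,0],[0,0,0,0,0,0],[0,0,0,0,0,0]]' 0 60 && python3 -m crank '[[0,0,0,0,0,0],[0,0,0,0,0,0],[0,0,0,0,0,0],[0,0,0,0,0,0],[0,0,0,0,0,0],[0,0,0,0,0,0],[0,0,0,0,0,0]]'
python3 - <<'E'
from chain import *
XY=[.5002,-.1702]; t,r=tool(); T,Rt=up(161.5,35,[*XY,.0705]); print(t,T,np.degrees((r.inv()*Rt).as_rotvec()).round(1), r.inv().apply(T-t).round(4),status.get_state()['joint_positions'].round(2))
q=plan(t,r,t+[0,0,.10],r,3); q=plan(*q,*gk(.10,187.4,PHI),8)
E
```

```text
t: 15.25
eef_pos: [0.4899, -0.167, 0.0545]
orientation: [-0.296, 0.154, 0.942, 0.048]
ft_force: [0.1, 0.1, -0.2]
grip_width: 0.0334
finger_force: 0.0
t: 15.95
eef_pos: [0.49, -0.1669, 0.0545]
orientation: [-0.296, 0.153, 0.942, 0.048]
ft_force: [-0.0, 1.1, -1.6]
grip_width: 0.0137
finger_force: 60.0
[ 0.48996183 -0.16690173  0.05448608] [ 0.48986521 -0.16674203  0.05493611] [ 0.   0.1 -0. ] [ 0.0004  0.0001 -0.0003] [ 0.32  0.93 -0.05  1.44  0.02  1.38  1.52]
[[0.019,0,-0.027,0,0,0],[0.019,0,-0.028,0,0,0],[0.019,0,-0.027,0,0,0]]
[[0.018,0.023,0.002,0.3,-4.2,-2.7],[0.017,0.024,0,0.3,-4.2,-2.7],[0.016,0.025,-0.001,0.3,-4.2,-2.7],[0.015,0.025,-0.002,0.3,-4.2,-2.7],[0.014,0.026,-0.003,0.3,-4.2,-2.7],[0.012,0.027,-0.005,0.3,-4.2,-2.7],[0.01,0.027,-0.005,0.3,-4.2,-2.7],[0.009,0.027,-0.007,0.3,-4.2,-2.7]]
```

```bash
python3 -m crank '[[0.019,0,-0.027,0,0,0],[0.019,0,-0.028,0,0,0],[0.019,0,-0.027,0,0,0]]' && python3 -m crank '[[0.018,0.023,0.002,0.3,-4.2,-2.7],[0.017,0.024,0,0.3,-4.2,-2.7],[0.016,0.025,-0.001,0.3,-4.2,-2.7],[0.015,0.025,-0.002,0.3,-4.2,-2.7],[0.014,0.026,-0.003,0.3,-4.2,-2.7],[0.012,0.027,-0.005,0.3,-4.2,-2.7],[0.01,0.027,-0.005,0.3,-4.2,-2.7],[0.009,0.027,-0.007,0.3,-4.2,-2.7]]' && python3 -m crank '[[0,0,0,0,0,0],[0,0,0,0,0,0]]'
python3 - <<'E'
from chain import *
t,r=tool(); T,Rt=gk(.045,187.4,PHI); print(t,status.get_state()['joint_positions'].round(2))
q=plan(t,r,T,Rt,4)
p,a,d=cap('wrist'); ims=[a]; p2,b,d=cap('side')
u,v=proj(p2,SEAT); u=int(u);v=int(v); c=cv2.resize(b[v-40:v+40,u-50:u+50],(500,400),interpolation=2)
cv2.imwrite('pics/w4.png',np.hstack([cv2.resize(a,(300,400)) if 0 else a[:, 170:470],c])[...,::-1])
E
```

```text
t: 16.25
eef_pos: [0.4898, -0.1673, 0.155]
orientation: [-0.296, 0.154, 0.942, 0.048]
ft_force: [0.4, -0.5, -2.6]
grip_width: 0.0138
finger_force: 60.0
t: 17.05
eef_pos: [0.4252, 0.049, 0.2268]
orientation: [-0.001, -0.023, 0.999, 0.036]
ft_force: [0.5, -0.1, -2.3]
grip_width: 0.0137
finger_force: 60.0
t: 17.25
eef_pos: [0.4255, 0.048, 0.2268]
orientation: [-0.002, -0.023, 0.999, 0.036]
ft_force: [1.0, -0.6, -3.1]
grip_width: 0.0137
finger_force: 60.0
[0.4255202  0.04804436 0.22681394] [ 0.08  0.27 -0.25  2.01 -0.01  0.86  1.47]
[[-0.008,0,0.011,0,0,0.1],[-0.008,0,0.012,0,0,0.1],[-0.008,0,0.011,0,0,0.1],[-0.009,0.001,0.012,0,0,0.1]]
```

View pics/w4.png

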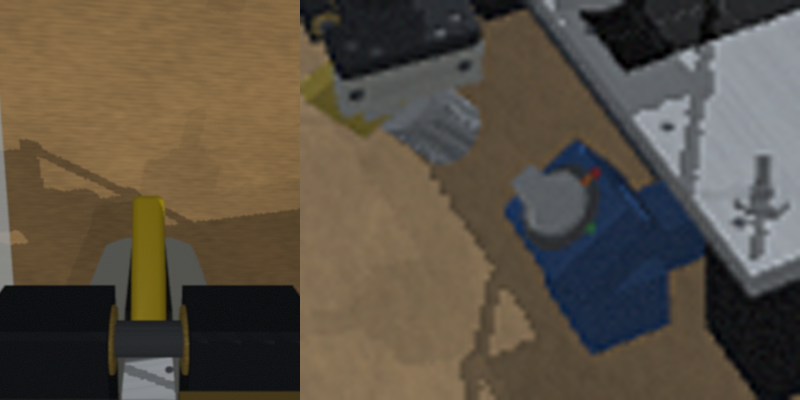

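The left view shows the wing held at (149,260) and the hub hanging. In the side crop the hub at (450,130) is lined up with the spindle at (530,185). Approaching.

```bash
python3 -m crank '[[-0.008,0,0.011,0,0,0.1],[-0.008,0,0.012,0,0,0.1],[-0.008,0,0.011,0,0,0.1],[-0.009,0.001,0.012,0,0,0.1],[0,0,0,0,0,0],[0,0,0,0,0,0]]'
cat > err.py <<'E'
from chain import *
import sys
s=float(sys.argv[1]); t,r=tool(); T,Rt=gk(0,187.4+s,PHI)
kf=goal(SEAT,AZ,0,187.4+s)[1]; e=kf.inv().apply(t-T)*1000; st=status.get_state()
print('key-frame err mm',e.round(1),'(z=-D) rot',np.degrees((Rt.inv()*r).as_rotvec()).round(1),'F key',kf.inv().apply(st['ft_force']).round(1),'M',np.round(st['moment'],2),st['joint_positions'].round(2))
E
python3 err.py 0
```

```text
t: 17.95
eef_pos: [0.4589, 0.054, 0.18]
orientation: [-0.003, -0.018, 0.999, 0.036]
ft_force: [-0.6, -0.2, -2.0]
grip_width: 0.0136
finger_force: 60.0
key-frame err mm [ -0.    0.6 -43.4] (z=-D) rot [ 0.1 -0.   0.2] F key [ 1.6 -0.3  1.2] M [-0.15  0.07 -0.04] [ 0.06  0.39 -0.23  1.99  0.02  0.77  1.43]
```

```bash
python3 -m crank '[[-0.003,-0.0006,0.004,0,0,0],[-0.003,0,0.004,0,0,0],[-0.0028,0,0.004,0,0,0],[-0.0028,0,0.004,0,0,0],[-0.0028,0,0.004,0,0,0],[0,0,0,0,0,0]]'; python3 err.py 0
```

```text
t: 18.55
eef_pos: [0.4725, 0.0555, 0.1598]
orientation: [-0.003, -0.019, 0.999, 0.036]
ft_force: [-1.4, 1.1, -4.1]
grip_width: 0.0135
finger_force: 60.0
key-frame err mm [  0.2   0.1 -18.9] (z=-D) rot [0.  0.  0.2] F key [3.5 0.8 2.7] M [0.01 0.39 0.1 ] [ 0.05  0.44 -0.23  1.98  0.03  0.73  1.43]
```

```bash
python3 -m crank '[[-0.0023,0,0.0033,0,0,0],[-0.0023,0,0.0033,0,0,0],[0,0,0,0,0,0]]'; python3 err.py 0;  python3 -m crank '[[-0.0017,0,0.0025,0,0,0],[-0.0017,0,0.0025,0,0,0],[0,0,0,0,0,0]]'; python3 err.py 0
```

```text
t: 18.85
eef_pos: [0.4769, 0.057, 0.1536]
orientation: [-0.003, -0.019, 0.999, 0.037]
ft_force: [-3.4, 2.6, -3.1]
grip_width: 0.0136
finger_force: 60.0
key-frame err mm [  0.2   1.  -11.3] (z=-D) rot [-0.   0.   0.1] F key [4.5 2.5 0.8] M [0.77 0.97 0.25] [ 0.04  0.45 -0.22  1.98  0.04  0.72  1.42]
t: 19.15
eef_pos: [0.4806, 0.0574, 0.1483]
orientation: [-0.003, -0.019, 0.999, 0.037]
ft_force: [-2.6, 4.1, -7.5]
grip_width: 0.0136
finger_force: 60.0
key-frame err mm [ 0.1  0.8 -4.8] (z=-D) rot [-0.  -0.   0.2] F key [6.5 3.7 5.1] M [0.96 0.76 0.2 ] [ 0.04  0.46 -0.22  1.98  0.04  0.71  1.42]
```

```bash
python3 -m crank '[[-0.0014,0,0.002,0,0,0],[-0.0014,0,0.002,0,0,0],[0,0,0,0,0,0]]'; python3 err.py 0;  python3 -m crank '[[-0.0011,0,0.0016,0,0,0],[0,0,0,0,0,0]]'; python3 err.py 0
```

```text
t: 19.45
eef_pos: [0.483, 0.0569, 0.1446]
orientation: [-0.003, -0.019, 0.999, 0.036]
ft_force: [-3.9, 3.2, -4.7]
grip_width: 0.0134
finger_force: 60.0
key-frame err mm [ 0.3 -0.  -0.4] (z=-D) rot [0.1 0.  0.2] F key [5.9 3.  1.9] M [0.62 1.12 0.17] [ 0.04  0.47 -0.22  1.97  0.04  0.7   1.42]
t: 19.65
eef_pos: [0.4833, 0.0569, 0.1442]
orientation: [-0.004, -0.019, 0.999, 0.036]
ft_force: [-9.2, 2.3, 6.3]
grip_width: 0.0136
finger_force: 60.0
key-frame err mm [ 0.2 -0.   0. ] (z=-D) rot [0.1 0.1 0.2] F key [  4.    3.1 -10.1] M [0.57 1.88 0.29] [ 0.04  0.47 -0.22  1.97  0.04  0.7   1.42]
```

```bash
python3 -m crank '[[-0.0011,0,0.0016,0,0,0],[0,0,0,0,0,0]]'; python3 err.py 0
python3 - <<'E'
from chain import *
t,r=tool(); q=(t,r)
# rows of 7 deg about the spindle axis: constant motion in tool frame
for s0 in (0,35):
    Q=gk(0,187.4+s0,PHI)
    for s in range(7,36,7):
        T=gk(0,187.4+s0+s,PHI); dr=np.degrees((Q[1].inv()*T[1]).as_rotvec()).round(2); dp=Q[1].inv().apply(T[0]-Q[0]).round(4); print(dp,dr); Q=T
E
```

```text
t: 19.85
eef_pos: [0.4833, 0.057, 0.1442]
orientation: [-0.004, -0.019, 0.999, 0.036]
ft_force: [-14.6, 0.6, 19.9]
grip_width: 0.0139
finger_force: 60.0
key-frame err mm [ 0.2 -0.   0.1] (z=-D) rot [0.1 0.2 0.2] F key [  0.7   2.7 -24.5] M [0.56 2.87 0.3 ] [ 0.04  0.48 -0.22  1.97  0.04  0.7   1.42]
[-0.0001  0.0013 -0.    ] [-4.02 -0.    5.73]
[-0.0001  0.0013 -0.    ] [-4.02 -0.    5.73]
[-0.0001  0.0013 -0.    ] [-4.02  0.    5.73]
[-0.0001  0.0013 -0.    ] [-4.02 -0.    5.73]
[-0.0001  0.0013 -0.    ] [-4.02 -0.    5.73]
[-0.0001  0.0013 -0.    ] [-4.02  0.    5.73]
[-0.0001  0.0013 -0.    ] [-4.02  0.    5.73]
[-0.0001  0.0013 -0.    ] [-4.02 -0.    5.73]
[-0.0001  0.0013 -0.    ] [-4.02  0.    5.73]
[-0.0001  0.0013 -0.    ] [-4.02 -0.    5.73]
```

Seated: no further travel at 24 N of push. Now turn clockwise, 7° per row about the spindle axis.

```bash
python3 -m crank '[[0.0008,0.0013,-0.0012,-4.02,0,5.73],[-0.0001,0.0013,0,-4.02,0,5.73],[-0.0001,0.0013,0,-4.02,0,5.73],[-0.0001,0.0013,0,-4.02,0,5.73],[0,0,0,0,0,0]]'; python3 err.py 28
```

```text
t: 20.35
eef_pos: [0.4837, 0.0619, 0.145]
orientation: [-0.014, 0.181, 0.968, 0.175]
ft_force: [-10.3, 1.2, 9.8]
grip_width: 0.0135
finger_force: 60.0
key-frame err mm [ 0.6 -0.5  0. ] (z=-D) rot [-0.1  0.1  0.3] F key [  3.7   0.7 -13.7] M [0.73 1.84 0.81] [ 0.3   0.5  -0.34  2.02 -0.32  0.63  1.45]
```

```bash
python3 -m crank '[[-0.0001,0.0013,0,-4.02,0,5.73],[-0.0001,0.0013,0,-4.02,0,5.73],[-0.0001,0.0013,0,-4.02,0,5.73],[-0.0001,0.0013,0,-4.02,0,5.73],[0,0,0,0,0,0]]'; python3 err.py 56;  python3 -m crank '[[-0.0001,0.0007,0,-2.01,0,2.87],[-0.0001,0.0007,0,-2.01,0,2.87],[0,0,0,0,0,0],[0,0,0,0,0,0]]'; python3 err.py 63
```

```text
t: 20.85
eef_pos: [0.4862, 0.0655, 0.1471]
orientation: [-0.023, 0.368, 0.879, 0.302]
ft_force: [-11.7, -3.5, 15.7]
grip_width: 0.0134
finger_force: 60.0
key-frame err mm [ 0.3 -1.2  0.1] (z=-D) rot [-0.1  0.1  0.2] F key [ -1.2  -1.6 -19.7] M [0.55 1.82 1.29] [ 0.58  0.56 -0.55  2.14 -0.73  0.49  1.54]
t: 21.25
eef_pos: [0.487, 0.0662, 0.1477]
orientation: [-0.025, 0.411, 0.849, 0.33]
ft_force: [-15.3, -6.0, 17.4]
grip_width: 0.0135
finger_force: 60.0
key-frame err mm [ 0.2 -1.3  0.1] (z=-D) rot [-0.   0.1  0. ] F key [ -2.5  -4.2 -23.5] M [0.44 1.98 1.42] [ 0.66  0.59 -0.62  2.17 -0.84  0.44  1.58]
```

```bash
for i in 1; do python3 -m crank '[[-0.0001,0.0007,0,-2.01,0,2.87],[0,0,0,0,0,0],[0,0,0,0,0,0]]'; python3 err.py 66.5;  python3 -m crank '[[0,0.0007,0,-2.01,0,2.87],[0,0,0,0,0,0],[0,0,0,0,0,0]]'; python3 err.py 70; python3 -m crank '[[0,0.0004,0,-1.15,0,1.64],[0,0,0,0,0,0],[0,0,0,0,0,0]]'; python3 err.py 72; done
```

```text
t: 21.55
eef_pos: [0.4874, 0.0665, 0.148]
orientation: [-0.026, 0.432, 0.833, 0.344]
ft_force: [-17.4, -7.7, 19.2]
grip_width: 0.0137
finger_force: 60.0
key-frame err mm [ 0.2 -1.4  0.1] (z=-D) rot [-0.   0.1  0. ] F key [ -3.7  -5.2 -26.3] M [0.4  2.08 1.54] [ 0.7   0.61 -0.67  2.19 -0.91  0.41  1.61]
t: 21.85
eef_pos: [0.4879, 0.0667, 0.1483]
orientation: [-0.027, 0.454, 0.816, 0.358]
ft_force: [-18.5, -8.7, 20.8]
grip_width: 0.0137
finger_force: 60.0
key-frame err mm [ 0.1 -1.4  0.1] (z=-D) rot [-0.   0.1  0. ] F key [ -4.8  -5.3 -28.3] M [0.39 2.   1.63] [ 0.75  0.63 -0.72  2.21 -0.97  0.37  1.63]
t: 22.15
eef_pos: [0.4881, 0.0669, 0.1485]
orientation: [-0.027, 0.465, 0.806, 0.366]
ft_force: [-19.2, -9.2, 21.2]
grip_width: 0.0139
finger_force: 60.0
key-frame err mm [ 0.1 -1.5  0.2] (z=-D) rot [-0.  0. -0.] F key [ -5.4  -5.6 -29.1] M [0.3  2.04 1.77] [ 0.77  0.64 -0.75  2.22 -1.01  0.35  1.65]
```

```bash
python3 - <<'E'
from chain import *
p,b,d=cap('side'); u,v=map(int,proj(p,SEAT)); p2,c,d=cap('top'); u2,v2=map(int,proj(p2,SEAT))
cv2.imwrite('pics/s5.png',np.hstack([cv2.resize(b[v-30:v+30,u-30:u+30],(400,400),interpolation=2),cv2.resize(c[v2-30:v2+30,u2-30:u2+30],(400,400),interpolation=2)])[...,::-1])
E
```

```text
(no output)
```

View pics/s5.png

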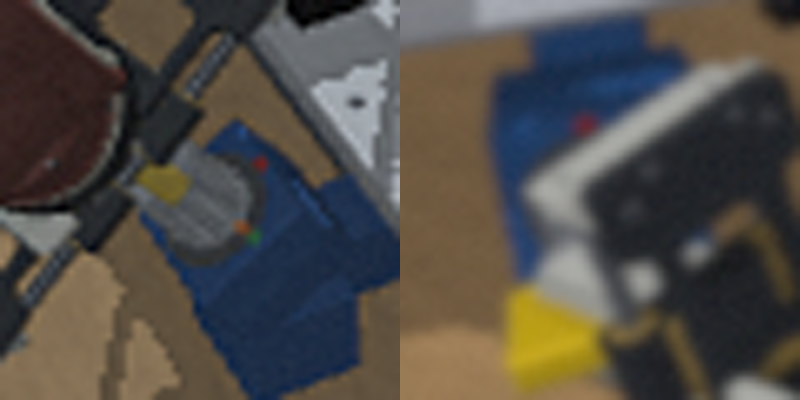

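The pointer at (242,228) is nearly at the green dot (254,238). I'll keep turning until the torque shows the stop.

```bash
python3 -m crank '[[0,0.0005,0,-1.72,0,2.46],[0,0,0,0,0,0],[0,0,0,0,0,0]]' | grep -v grip; python3 err.py 75;  python3 -m crank '[[0,0.0005,0,-1.72,0,2.46],[0,0,0,0,0,0],[0,0,0,0,0,0]]' |grep force; python3 err.py 78; python3 - <<'E'
from chain import *
s=status.get_state(); t,r=tool(); a=-goal(SEAT,AZ,0,0)[1].as_matrix()[:,2]
for P in (t,t-r.as_matrix()[:,2]*K[3]): print((np.dot(np.array(s['moment'])+np.cross(P-SEAT,s['ft_force']),a)).round(2))
E
```

```text
t: 22.55
eef_pos: [0.4884, 0.067, 0.1487]
orientation: [-0.027, 0.482, 0.79, 0.377]
ft_force: [-20.0, -10.1, 23.9]
finger_force: 60.0
key-frame err mm [ 0.  -1.7  0.2] (z=-D) rot [-0.   0.  -0.2] F key [ -6.5  -4.6 -31.8] M [0.01 2.06 2.12] [ 0.82  0.67 -0.81  2.24 -1.08  0.31  1.69]
ft_force: [-20.0, -12.7, 25.3]
finger_force: 60.2
key-frame err mm [ 0.1 -2.   0.2] (z=-D) rot [-0.  -0.  -0.3] F key [ -9.4  -4.  -33.1] M [-0.4   2.08  2.49] [ 0.87  0.7  -0.88  2.26 -1.15  0.25  1.73]
2.16
1.49
```

Torque about the axis climbs steeply past 72° (about 2 N m against 0.25 N m of friction), so the stop is reached. Unload a little, open and back off.

```bash
python3 -m crank '[[0.0008,-0.0007,-0.0012,1.72,0,-2.46],[0,0,0,0,0,0]]' |grep force; python3 err.py 75; python3 -m crank '[[0,0,0,0,0,0],[0,0,0,0,0,0],[0,0,0,0,0,0],[0,0,0,0,0,0],[0,0,0,0,0,0],[0,0,0,0,0,0]]' 0.55; python3 err.py 75
python3 - <<'E'
from chain import *
t,r=tool(); q=status.get_state()['joint_positions']; X,Y,Z=r.as_matrix().T; print(X.round(2),Y.round(2),Z.round(2))
for d in (.03,.06,.09): show('-z%g'%d,(t-Z*d,r),q)
for d in (.03,.06,.09): show('-z+x%g'%d,(t-Z*d+X*d/2,r),q)
for d in (.03,.06,.09): show('-z-x%g'%d,(t-Z*d-X*d/2,r),q)
E
```

```text
ft_force: [-12.3, -3.7, 8.6]
finger_force: 60.0
key-frame err mm [-0.  -1.6  0.1] (z=-D) rot [ 0.1 -0.1 -0.2] F key [ -1.1  -5.6 -14.4] M [-0.23  1.84  1.61] [ 0.81  0.67 -0.81  2.24 -1.08  0.31  1.69]
t: 23.65
eef_pos: [0.4915, 0.0667, 0.149]
orientation: [-0.026, 0.484, 0.789, 0.377]
ft_force: [-0.9, -0.0, -0.1]
grip_width: 0.0508
finger_force: 0.0
key-frame err mm [-1.1  0.8  1.6] (z=-D) rot [-0.2 -0.2  0.1] F key [ 0.2 -0.8 -0.4] M [-0.68  0.37  0.02] [ 0.82  0.67 -0.81  2.24 -1.08  0.3   1.69]
[-0.53  0.74  0.41] [0.78 0.25 0.57] [ 0.32  0.62 -0.71]
-z0.03 [ 0.84  0.58 -0.79  2.27 -1.04  0.4   1.62] 0.0 0.15 [0.482 0.048 0.17 ]
-z0.06 [ 0.88  0.51 -0.75  2.25 -0.97  0.5   1.57] 0.0 0.17 [0.472 0.029 0.192]
-z0.09 [ 0.93  0.46 -0.73  2.23 -0.91  0.6   1.52] 0.0 0.19 [0.462 0.011 0.213]
-z+x0.03 [ 0.84  0.56 -0.82  2.29 -1.07  0.39  1.63] 0.0 0.13 [0.474 0.059 0.177]
-z+x0.06 [ 0.88  0.47 -0.8   2.3  -1.02  0.49  1.57] 0.0 0.12 [0.456 0.052 0.204]
-z+x0.09 [ 0.94  0.38 -0.79  2.3  -0.98  0.6   1.52] 0.0 0.12 [0.438 0.044 0.232]
-z-x0.03 [ 0.83  0.6  -0.76  2.24 -1.01  0.42  1.62] 0.0 0.18 [0.49  0.037 0.164]
-z-x0.06 [ 0.87  0.56 -0.71  2.21 -0.92  0.52  1.56] 0.0 0.21 [0.488 0.007 0.18 ]
-z-x0.09 [ 0.91  0.53 -0.67  2.16 -0.85  0.62  1.52] 0.0 0.26 [ 0.486 -0.023  0.195]
```

```bash
python3 -m crank '[[0,0,-0.01,0,0,0],[0,0,-0.02,0,0,0],[0,0,-0.025,0,0,0],[0,0,-0.025,0,0,0],[0,0,-0.025,0,0,0],[0,0,-0.025,0,0,0],[0,0,0,0,0,0],[0,0,0,0,0,0]]'
python3 - <<'E'
from chain import *
p,b,d=cap('side'); u,v=map(int,proj(p,SEAT)); p2,c,d2=cap('wrist'); print(proj(p2,SEAT))
cv2.imwrite('pics/s6.png',np.hstack([cv2.resize(b[v-35:v+35,u-35:u+35],(400,400),interpolation=2),cv2.resize(c,(400,250)) if 0 else cv2.copyMakeBorder(cv2.resize(c,(400,250)),0,150,0,0,0)])[...,::-1])
# hub/wing height from depth: wing points in spindle frame
for pp,im,dd in((p,b,d),(p2,c,d2)):
    P=pts(pp,dd); h=cv2.cvtColor(im,cv2.COLOR_RGB2HSV); kf=goal(SEAT,AZ,0,0)[1]; Q=kf.inv().apply((P-SEAT).reshape(-1,3)).reshape(P.shape)*1000
    m=(h[...,0]>18)&(h[...,0]<34)&(h[...,1]>150)&(np.hypot(Q[...,0],Q[...,1])<45)&(Q[...,2]<-30)&(Q[...,2]>-120); q=Q[m]
    if len(q)>30: print(len(q),np.percentile(-q[:,2],[2,50,98]).round(1),cv2.minAreaRect(q[:,:2].astype(np.float32)))
    o=(h[...,0]>6)&(h[...,0]<17)&(h[...,1]>170)&(np.hypot(Q[...,0],Q[...,1])<32)&(abs(Q[...,2])<8); 
    if o.any(): print('pointer',o.sum(),np.median(Q[o],0))
    o=(h[...,0]>45)&(h[...,0]<80)&(h[...,1]>120)&(np.hypot(Q[...,0],Q[...,1])<40)&(abs(Q[...,2])<15)
    if o.any(): print('green',o.sum(),np.median(Q[o],0))
E
```

```text
t: 24.45
eef_pos: [0.449, -0.0137, 0.2418]
orientation: [-0.026, 0.484, 0.789, 0.377]
ft_force: [-0.2, -0.0, 0.1]
grip_width: 0.0513
finger_force: 0.0
(np.float64(316.855195301514), np.float64(214.71670560419525))
42 [50.4 80.3 97.5] ((3.151273488998413, 14.704248428344727), (32.116416931152344, 12.558392524719238), 81.90202331542969)
pointer 1 [ 5.99196599 24.52490839 -0.07074809]
green 1 [ 7.53382006 26.74483328  6.59997233]
1489 [57.  94.  95.5] ((-0.8350977897644043, -0.10052871704101562), (59.78778839111328, 13.931940078735352), 80.52949523925781)
pointer 24 [ 5.39652111 21.77213307  2.26669155]
green 21 [ 6.87524082 27.10549829  6.45696989]
```

View pics/s6.png

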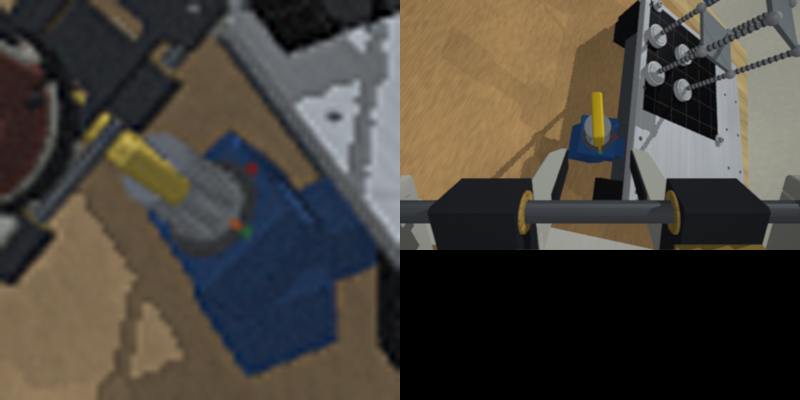

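The key is home: the wing top measures 94 mm above the shoulder, as expected. The pointer is at 76.1° and the green dot at 75.8°, and the gripper is clear.

```bash
python3 -c "
from rig import workorder; print(workorder.hand_in())"
```

```text
the job is handed in; nothing more can be done
None
```

The yellow key is fully home on the spindle and turned clockwise to the stop; I left it there and handed the job in at about 24.5 s, but saw no verdict and did not check the tower, bolt or foot at the end; on the way I stood the key on the work surface once to regrasp it.

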